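Low-airflow test on a bench fan box

TASK

The repaired cooling fan is on the test box, switched off and with its wire guard taken off. Check that it runs free by slowly turning the rotor by hand at least one full turn anticlockwise, seen from above, without flicking it; then slide the intake shutter against its springs to half travel, so that it covers half of the intake, and keep holding it there for the low-airflow reading. Finish while still holding the shutter, and leave the other things on the counter where they are.

Things in the scene. Friction and masses are not known exactly. Their poses are not given: they have to be found in the camera images.
- testbox: Fan test box, fixed on the counter, place and yaw varying: grey sheet-steel box 290 mm (its x) by 500 mm (its y), 100 mm high. Origin at the centre of its underside, z up. The fan stands on its top at x 0, y +105 mm; the intake with its sprung shutter lies in its top, centred on y -140 mm
- fan_rim (a point): Centre of the fan housing's mouth, level with its rim, 152 mm above the counter: a round aluminium shroud, 255 mm outside and 243 mm inside, with the rotor in it. Its floor, with the motor spokes, lies 108 mm above the counter
- rotor_hub (a point): Centre of the hub's top, on the rotor's vertical axis, 148 mm above the counter. Hub 80 mm across. Five flat grey blades, 72 degrees apart, reach to 114 mm from the axis, each 46 mm wide, 4 mm thick, pitched 0.6 rad (41 mm wide seen from above), standing 115 to 145 mm above the counter. Fingers can go down between two blades about 80 mm from the axis
- rotor (a joint): Angle of the rotor in rad, growing anticlockwise seen from above, unlimited; 0 to 0.25 at the start. The first blade (by the white tape on the hub) points this angle anticlockwise from the box's +x axis. It turns with light friction (0.04 N m) and stops where it is left
- intake (a point): Centre of the intake, on the box's top 100 mm above the counter: dark meshed opening 98 mm (along the box's x) by 112 mm. Along x beside it run two guide rails 13 mm wide, their tops 110 mm above the counter, 66.5 mm either side of the shutter's middle. Each has five black lines 25 mm apart, read at the shutter's leading edge; the long thick middle line is half travel
- shutter: Shutter: steel plate 104 mm (x) by 120 mm (y), top 106 mm above the counter, with an upright black knob at its middle. Origin at the middle of its leading (+x) edge, which has a lip 113 mm above the counter; axes as the box's. At rest it lies on the -x side of the open intake. Dark spring barrels, 18 mm thick, 119 mm above the counter, lie along x 84 mm either side of its middle
- shutter_knob (a point): Centre of the top of the shutter's knob, 150 mm above the counter, 52 mm behind the leading edge: upright cylinder 25 mm in diameter, to be gripped above a 36 mm washer whose top is 109 mm above the counter
- shutter_slide (a joint): Travel of the shutter in m: 0 = at rest, intake open; it grows as the shutter slides along the box's +x over the intake, to 0.100 = shut. Springs push it back towards 0 all the way: about 5.5 N at 0, 11 N at half travel (0.050) and 16.5 N at 0.100, with about 1 N of friction
- guard: Bystander: the fan's round steel wire guard, 236 mm across and 6 mm high, lying flat on the counter on the fan's side of the box; origin at the centre of its underside
- board: Bystander: small green circuit board 70 by 50 mm, 20 mm high at its yellow relay, lying on the counter on the shutter's side of the box; origin at the centre of its underside
- leadbox: Bystander: open dark green cardboard box 60 by 95 mm, 75 mm high, with two test probes standing in it up to 94 mm, on the shutter's side of the box; origin at the centre of its underside

How it is judged:
By the outcome, as a careful person would: the job done as asked, in the order asked, and still so for the second after the job is handed in, while the arm keeps its last pose, push and grip.
It also fails if it takes over 72 s, if anything falls off the work surface, if the arm or the gripper's body presses on something with over 40 N, if the wrist force passes 120 N, or if a joint passes its speed limit or range.

ROBOT

A 6-joint arm with a two-finger parallel gripper is mounted at the origin on the work surface. World frame = base frame: x ahead of the robot, y to its left, z up, the work surface at z = 0. Lengths are in m, angles in rad, forces in N, time in s.
With the tool pointing down it reaches from about 0.35 to 0.975 m from the base axis. Payload 4.9 kg.
Tool frame: the origin (TCP) lies at the very end of the fingers, on their centre line; the grasp point (between the pads) lies 19 mm behind it; z points along the fingers, y is the direction in which the jaws open and shut (so a half turn about z gives the same grasp; the last joint's range is limited). The gripper opens to 85 mm and grips with 20 to 120 N. Pads are 22 mm wide; open, the fingers measure 114 mm over their backs; the gripper's body (76 mm by 85 mm) begins 54 mm behind the grasp point. The pads swing forward as they close: fully open they stand 13 mm farther back than shut.
Start: joints at [-1.343, 0.053, 1.613, -0, 1.476, -0.119], TCP at [0.212, -0.588, 0.231] pointing down, gripper open.
Joint ranges: [-3.01, 3.01], [-1.01, 2.22], [0.06, 2.58], [-1.02, 4.17], [0.09, 2.62], [-3.14, 3.14]. Speed limits (rad/s): [2.57, 2.57, 3.14, 3.14, 3.14, 3.14].

INTERFACE

Orientations are given as a rotation vector (axis times angle).
In Python, from station import ctrl gives the robot as it stands.
- The arm moves only by the tool step_arm, never from a script. Its argument "moves" is a list of rows, each a list of 5 numbers: the opening, from 0 (shut) to 1 (fully open), then the shift along the world's x, y, z in m, then the turn about the world's z in degrees. A call has 1 to 20 rows; each row shifts and turns the pose as measured when the row begins; what a row does not reach is not made up. A row lasts 1/8 s, in which the tool goes at most 62.5 mm and 10.7 degrees, less where a joint would pass 70% of its speed; a pose out of reach is approached as far as the arm can. A call is refused whole if a number of a shift passes 0.0625 or a number of a turn 10.7, either way. A call with a gripper value outside its range is refused whole. The fingers move at their own pace and stop on an object; "newtons" is the grip in N (left out, the last holds). Time passes only in rows, so rows that do not move let the fingers close. It gives the time, the measured TCP pose, the force and the opening at its end, in the units of the state.
- ctrl.get_obs(): the state, without advancing time (a new reading comes with each control period).
- ctrl.get_image(name): name is "side" or "top" or "wrist"; returns a dict with "color" (420x560x3 uint8, red, green, blue), "camera_matrix" (3x3 intrinsics, pixels), "R" (3x3) and "t" (3): a world point X has camera coordinates R X + t; the wrist camera has in their place "T_tool_cam" (4x4, takes a point from camera to tool coordinates, whose origin is the TCP and whose axes are the flange's). Camera axes: x right, y down, z forward; pixel columns grow to the right and rows downward; lengths in m; the calibration is good to about 2 mm. A picture is of the moment at which its call begins: read the wrist's pose just before it. There is no depth.
- ctrl.finish_job(): hands the job in, once; it reports no verdict.
Trained networks look in a picture, given as the dict that the camera call returned (one of the last four; its "shot" number tells which), for a name from the list of things; names that differ only in an ending like _2 or _b are one class to them, and where a whole thing is asked for, a point or a joint stands for the part that bears it (a point fixed in the world has none). Each returns a list of dicts, best first, with "p" (0 to 1); they miss things now and then, are a little off and sometimes report something else, mostly with a low value. They report only what shows in the picture. A call takes as long as a camera call.
- ctrl.spot_in(picture, query): "bbox" ([left, top, right, bottom] in pixels, round what is visible of it).
The state is a dict: "t": time; "q": joint angles; "dq": joint speeds; "effort": joint torques, N m; "tool_pos": TCP position; "tool_rot": TCP orientation; "contact_force": force on the tool from outside, world axes, zero at the start; "wrist_torque": the same for the moment, N m; "opening": finger opening in m.
Only numpy, scipy, OpenCV 4.12 (cv2) and the standard library are available. Lean on these libraries where they do the work, as an engineer would, in place of code of your own. Each camera call takes 0.05 s, during which the arm holds its last target.

## Working session

There is one attempt and no reset: what is moved stays moved. The work goes in short steps, Python scripts to look and compute and a tool call to move; the robot and the scene stay as the last step left them, time stands still between calls to the robot, and variables do not carry over. Pictures are saved under pics/ and viewed, and the job is handed in when it is done.

Besides the shell and the picture viewer there is one more tool, called after "Call:" by a JSON object that holds its "api" and its "payload". step_arm: Moves the arm, as the interface text tells. Its arguments: {"type":"object","properties":{"moves":{"type":"array","items":{"type":"array","items":{"type":"number"}}},"newtons":{"type":"number"}},"required":["moves"]}

```bash
mkdir -p pics; ls
cat > look.py <<'E'
from station import ctrl
import cv2,numpy as np,sys,pickle
def shot(name,fn):
    o=ctrl.get_obs(); p=ctrl.get_image(name)
    cv2.imwrite('pics/'+fn+'.png',cv2.cvtColor(p['color'],cv2.COLOR_RGB2BGR))
    p['obs']=o; pickle.dump(p,open(fn+'.pkl','wb')); return p
def ray(p,u,v,z):
    R=np.array(p['R']);t=np.array(p['t']);K=np.array(p['camera_matrix'])
    c=-R.T@t; d=R.T@np.linalg.inv(K)@np.array([u,v,1.]); return c+d*(z-c[2])/d[2]
def proj(p,X):
    q=np.array(p['R'])@np.array(X)+np.array(p['t']); q=np.array(p['camera_matrix'])@q; return q[:2]/q[2]
E
python3 - <<'E'
from look import *
o=ctrl.get_obs(); print({k:np.round(v,3) for k,v in o.items()})
for n in ['top','side']:
    p=shot(n,n+'1')
    print(n,np.round(-p['R'].T@p['t'],3))
    for q in ['rotor_hub','fan_rim','shutter_knob','shutter','intake','testbox','guard','board','leadbox','rotor']:
        try:
            for b in ctrl.spot_in(p,q)[:2]: print(q,np.round(b['bbox'],1),round(b['p'],2))
        except Exception as e: print(q,e)
E
```

```text
pics
{'t': np.float64(0.0), 'q': array([-1.343,  0.053,  1.614,  0.   ,  1.476, -0.119]), 'dq': array([ 0.001, -0.001,  0.   ,  0.003, -0.002, -0.001]), 'effort': array([-1.0000e-03, -3.9368e+01, -3.7018e+01, -0.0000e+00,  7.0000e-03,
        0.0000e+00]), 'tool_pos': array([ 0.212, -0.587,  0.23 ]), 'tool_rot': array([-3.092, -0.542,  0.   ]), 'contact_force': array([0.204, 0.246, 0.103]), 'wrist_torque': array([-0.04 , -0.001, -0.021]), 'opening': np.float64(0.085)}
top [0.411 0.072 1.231]
rotor_hub [186.9 169.5 269.4 255.4] 0.61
fan_rim [174.1 149.  367.6 275.3] 0.96
shutter_knob [295.5 205.5 348.4 249.5] 0.97
shutter [296.7 203.5 354.6 250.2] 0.8
shutter [185.4 166.9 271.6 257. ] 0.4
intake [174.1 147.7 368.  273. ] 0.78
testbox [168.9 147.4 368.8 274. ] 0.68
guard [ 91.  192.2 168.  271.9] 0.67
guard [372.5 217.7 391.6 243.3] 0.55
board [372.8 216.7 392.8 244.4] 0.78
leadbox [361.5 182.8 404.1 210.8] 0.73
rotor [184.8 169.9 270.4 257.5] 0.67
rotor [136.2 210.7 155.7 255.4] 0.53
side [0.23  0.913 0.621]
rotor_hub [205.3 199.9 306.8 253.3] 0.68
rotor_hub [172.9 167.9 346.1 331.7] 0.36
fan_rim [172.1 174.3 348.1 330.8] 0.73
shutter_knob [293.4 176.1 338.5 204.9] 0.81
shutter_knob [171.6 170.9 346.3 331.2] 0.4
shutter [289.7 175.7 333.9 207.9] 0.8
shutter [172.2 173.1 346.7 330.5] 0.25
intake [174.6 170.9 348.8 333.4] 0.57
testbox [170.1 173.5 349.7 332.6] 0.86
guard [157.1 343.1 283.9 419.1] 0.92
leadbox [288.9 164.4 315.9 178.7] 0.55
rotor [209.5 201.3 309.4 256.6] 0.95
```

Run:
```python
import cv2
a=cv2.imread('pics/top1.png');cv2.imwrite('pics/top1z.png',cv2.resize(a[130:290,80:410],None,fx=2.42,fy=2.42,interpolation=cv2.INTER_CUBIC)[:600,:799])
a=cv2.imread('pics/side1.png');cv2.imwrite('pics/side1z.png',cv2.resize(a[150:350,150:360],None,fx=3,fy=3,interpolation=cv2.INTER_CUBIC))
```

```text
(no output)
```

View pics/top1z.png

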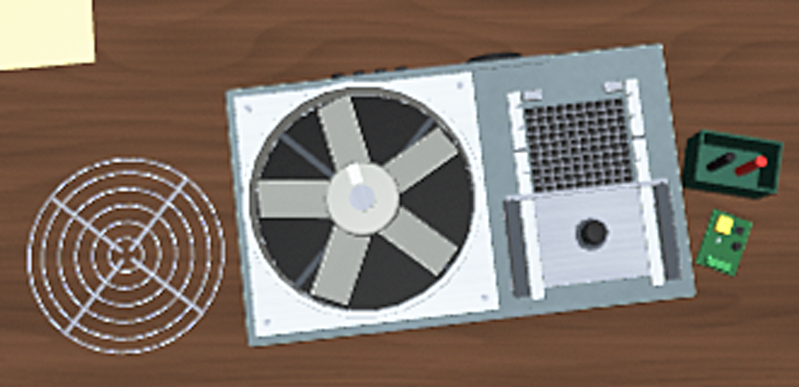

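View pics/side1z.png

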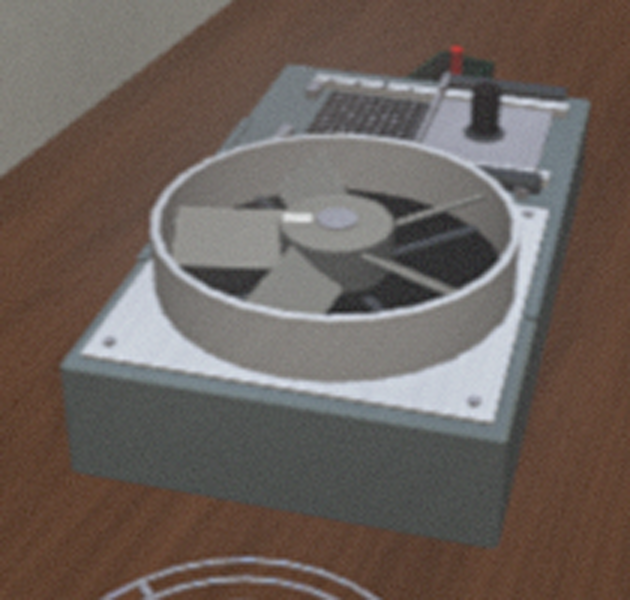

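The top view shows the box with its +x pointing up the image: fan on the left with the hub at zoomed (362,193), knob at (592,232), and the white tape towards the blade at the upper left. I'll fit the box pose.

```bash
cat > fit.py <<'E'
from look import *
from scipy.optimize import least_squares
p=pickle.load(open('top1.pkl','rb'))
zc=lambda u,v:((u+.5)/2.42+80-.5,(v+.5)/2.42+130-.5)
C=[((226,90),(.145,.25,.1)),((662,44),(.145,-.25,.1)),((694,295),(-.145,-.25,.1)),((248,345),(-.145,.25,.1)),
   ]
def W(b,X):
    c,s=np.cos(b[2]),np.sin(b[2]); return np.array([b[0]+c*X[0]-s*X[1],b[1]+s*X[0]+c*X[1],X[2]])
f=lambda b:np.concatenate([proj(p,W(b,X))-zc(*uv) for uv,X in C])
r=least_squares(f,[.5,0,0]); b=r.x
if __name__=='__main__':
    print('box',np.round(b,4),'res px',np.round(r.fun,2))
    print('hub model',W(b,(0,.105,.148)),'pix hub center',ray(p,*zc(363,198),.148))
    for uv,n in [((592,227),'knob top'),]:
        print(n,ray(p,*zc(*uv),.15), 'in box', )
    k=ray(p,*zc(592,229),.15)-[b[0],b[1],0]; c,s=np.cos(b[2]),np.sin(b[2]); print('knob in box',c*k[0]+s*k[1],-s*k[0]+c*k[1])
    K=W(b,(-.101-.052+.05,-.14,.15))
    # draw model overlay
    im=cv2.cvtColor(p['color'],cv2.COLOR_RGB2BGR); S=4
    im=cv2.resize(im[130:290,160:360],None,fx=S,fy=S,interpolation=cv2.INTER_CUBIC)
    P=lambda X:tuple(int(a) for a in ((proj(p,W(b,X))-[160,130]+.5)*S-.5))
    for X in [c[1] for c in C]+[(0,.105,.148)]: cv2.circle(im,P(X),3,(0,0,255),-1)
    for t in np.arange(0,6.28,.1): cv2.circle(im,P((.1275*np.cos(t),.105+.1275*np.sin(t),.152)),1,(255,0,0),-1)
    for y in (-.14-.056,-.14+.056):
        for x in (-.049,.049): cv2.circle(im,P((x,y,.1)),3,(0,255,0),-1)
    for y in (-.14-.06,-.14+.06): cv2.circle(im,P((-.05,y,.113)),3,(255,0,255),-1)
    cv2.circle(im,P((-.102,-.14,.15)),3,(0,255,255),-1)
    for a in np.arange(5)*2*np.pi/5+.12:
        for rr in (.05,.08,.11): cv2.circle(im,P((rr*np.cos(a),.105+rr*np.sin(a),.13)),2,(0,0,255),-1)
    cv2.imwrite('pics/fit.png',im[:600,:800])
E
python3 fit.py
```

```text
box [0.5389 0.0558 0.1123] res px [-0.78 -0.71  0.27 -0.66  1.1   0.66 -0.58  0.58]
hub model [0.52712826 0.16011128 0.148     ] pix hub center [0.52612808 0.15852273 0.148     ]
knob top [ 0.49588494 -0.08612796  0.15      ] in box
knob in box -0.06077558297657386 -0.13592074866196363
```

View pics/fit.png

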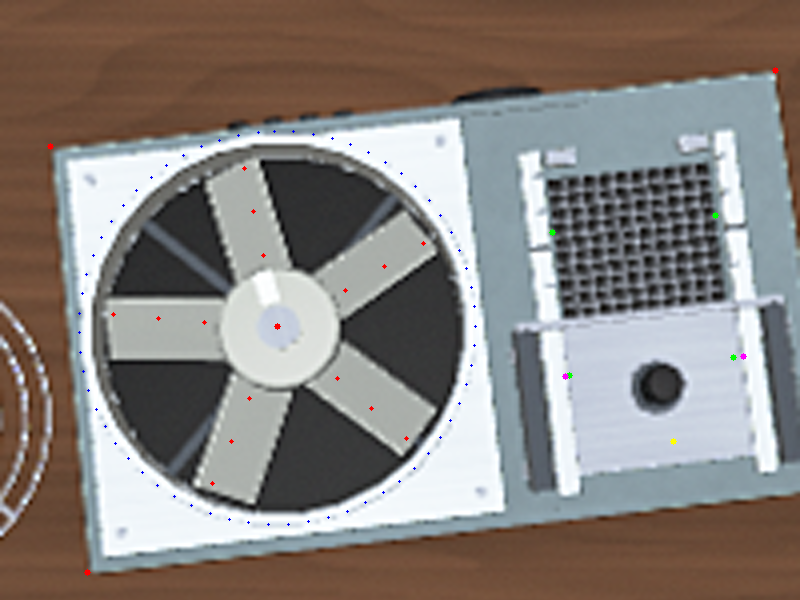

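Call:
{"api": "step_arm", "payload": {"moves": [[0, 0.02, 0.048, 0.005, 5], [0, 0.024, 0.051, 0.005, 5.9], [0, 0.024, 0.051, 0, 5.9], [0, 0.024, 0.051, 0, 5.9], [0, 0.024, 0.051, 0, 5.9], [0, 0.024, 0.051, 0, 5.9], [0, 0.024, 0.051, 0, 5.9], [0, 0.024, 0.051, 0, 5.9], [0, 0.024, 0.051, 0, 5.9], [0, 0.024, 0.051, 0, 5.9], [0, 0.024, 0.051, 0, 5.9], [0, 0.024, 0.051, 0, 5.9]], "newtons": 40}}

```text
t: 2.6
tool_pos: [0.501, 0.0379, 0.244]
tool_rot: [2.184, 2.247, 0.011]
contact_force: [0.7, -1.3, 0.6]
opening: 0.0001
```

Call:
{"api": "step_arm", "payload": {"moves": [[0, 0.025, 0.04, 0, 5], [0, 0, 0, 0, 0]]}}

```text
t: 2.85
tool_pos: [0.5272, 0.0826, 0.2441]
tool_rot: [2.074, 2.35, 0.012]
contact_force: [-0.3, -0.7, -0.1]
opening: 0.0003
```

Run:
```python
from look import *
o=ctrl.get_obs();print(o['tool_pos'],o['tool_rot'])
p=shot('wrist','w1');print(p['T_tool_cam'])
p=shot('top','t2')
im=cv2.imread('pics/t2.png');cv2.imwrite('pics/t2z.png',cv2.resize(im[130:290,160:360],None,fx=4,fy=4,interpolation=cv2.INTER_CUBIC)[:600])
```

```text
[0.52718437 0.08260109 0.24408484] [2.07353278 2.34967736 0.01189533]
[[ 4.03918532e-04 -9.64282010e-01 -2.64877411e-01  6.73729813e-02]
 [ 9.99999840e-01  4.94335084e-04 -2.74692963e-04  2.18959885e-04]
 [ 3.95819679e-04 -2.64877257e-01  9.64282055e-01 -1.42067068e-01]
 [ 0.00000000e+00  0.00000000e+00  0.00000000e+00  1.00000000e+00]]
```

View pics/w1.png

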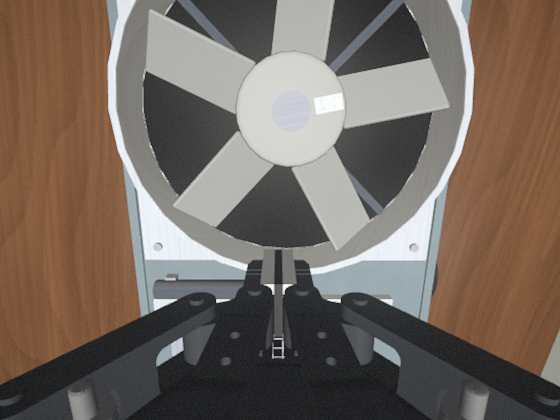

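View pics/t2z.png

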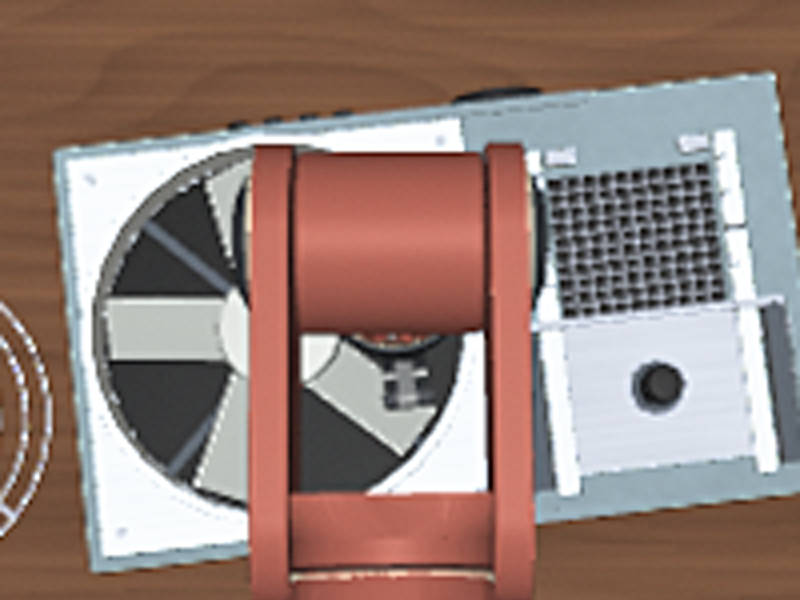

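```bash
cat >> look.py <<'E'
from scipy.spatial.transform import Rotation as Ro
def wray(p,u,v,z):
    o=p['obs'];T=p['T_tool_cam'];K=p['camera_matrix'];R=Ro.from_rotvec(o['tool_rot']).as_matrix()
    c=R@T[:3,3]+o['tool_pos'];d=R@T[:3,:3]@np.linalg.inv(K)@np.array([u,v,1.]);return c+d*(z-c[2])/d[2]
E
python3 - <<'E'
from look import *
from fit import b,W
p=pickle.load(open('w1.pkl','rb'))
h=wray(p,291,111,.148);print('hub',h, W(b,(0,.105,.148)))
for u,v in [(440,83),(206,217),(352,227),(148,42),(303,0)]:
    X=wray(p,u,v,.13)-h;print(np.degrees(np.arctan2(X[1],X[0])),np.hypot(X[0],X[1]))
print(wray(p,158,247,.1),wray(p,414,247,.1))
E
```

```text
hub [0.52805547 0.15926424 0.148     ] [0.52712826 0.16011128 0.148     ]
17.61106732403648 0.11412288539023388
-122.3567792952783 0.10791472544329703
-52.910695962181414 0.10656871762559841
162.0902990586401 0.11317010343907345
90.69467877369323 0.07533252530328695
[0.4216358  0.02341761 0.1       ] [0.66388623 0.05286383 0.1       ]
```

Call:
{"api": "step_arm", "payload": {"moves": [[0, 0, -0.001, -0.05, 0], [0, 0, 0, -0.04, 0], [0, 0, 0, -0.03, 0], [0, 0, 0, 0, 0]]}}

```text
t: 3.45
tool_pos: [0.5253, 0.074, 0.1233]
tool_rot: [2.086, 2.333, 0.013]
contact_force: [-0.0, -0.2, -0.0]
opening: 0.0001
```

```bash
cat > arc.py <<'E'
import sys,json,numpy as np
from station import ctrl
c=np.array([.527,.1595]);o=ctrl.get_obs();x=np.array(o['tool_pos']);r=float(sys.argv[1]);n=int(sys.argv[2]);st=float(sys.argv[3]); zt=.122
a0=np.arctan2(x[1]-c[1],x[0]-c[0]);print('ang',np.degrees(a0),'r',np.hypot(*(x[:2]-c)),x[2])
P=x[:2].copy();L=[]
for i in range(n):
    t=c+r*np.array([np.cos(a0+(i+1)*st),np.sin(a0+(i+1)*st)]);
    d=np.round(t-P,4); 
    if i==0: d=d
    P=P+d;L.append([0,float(d[0]),float(d[1]),float(round((zt-x[2])/n,4)),0])
print(json.dumps(L))
E
python3 arc.py .081 20 0.11
```

```text
ang -91.15442728704679 r 0.08548617859147566 0.1232928829291303
[[0, 0.009, 0.0048, -0.0001, 0], [0, 0.0088, 0.0013, -0.0001, 0], [0, 0.0086, 0.0022, -0.0001, 0], [0, 0.0083, 0.0032, -0.0001, 0], [0, 0.008, 0.0041, -0.0001, 0], [0, 0.0074, 0.0049, -0.0001, 0], [0, 0.0068, 0.0057, -0.0001, 0], [0, 0.0062, 0.0064, -0.0001, 0], [0, 0.0054, 0.0071, -0.0001, 0], [0, 0.0047, 0.0076, -0.0001, 0], [0, 0.0037, 0.0081, -0.0001, 0], [0, 0.0029, 0.0084, -0.0001, 0], [0, 0.0019, 0.0087, -0.0001, 0], [0, 0.0009, 0.0088, -0.0001, 0], [0, -0.0, 0.0089, -0.0001, 0], [0, -0.001, 0.0089, -0.0001, 0], [0, -0.002, 0.0087, -0.0001, 0], [0, -0.0029, 0.0084, -0.0001, 0], [0, -0.0039, 0.008, -0.0001, 0], [0, -0.0046, 0.0076, -0.0001, 0]]
```

Call:
{"api": "step_arm", "payload": {"moves": [[0, 0.009, 0.005, 0, 0], [0, 0.009, 0.001, 0, 0], [0, 0.0085, 0.002, 0, 0], [0, 0.008, 0.003, 0, 0], [0, 0.008, 0.004, 0, 0], [0, 0.0075, 0.005, 0, 0], [0, 0.007, 0.0055, 0, 0], [0, 0.006, 0.0065, 0, 0]]}}

```text
t: 4.45
tool_pos: [0.596, 0.1069, 0.1295]
tool_rot: [2.084, 2.325, 0.022]
contact_force: [-0.2, -0.2, -0.4]
opening: 0.0005
```

```bash
python3 arc.py .08 20 0.12
python3 - <<'E'
from look import *
shot('wrist','w2')
E
```

```text
ang -37.33193071526005 r 0.08676718859512733 0.12954963961402166
[[0, -0.0, 0.0121, -0.0004, 0], [0, 0.0043, 0.0085, -0.0004, 0], [0, 0.0033, 0.009, -0.0004, 0], [0, 0.0022, 0.0094, -0.0004, 0], [0, 0.0011, 0.0095, -0.0004, 0], [0, -0.0001, 0.0096, -0.0004, 0], [0, -0.0012, 0.0095, -0.0004, 0], [0, -0.0024, 0.0093, -0.0004, 0], [0, -0.0034, 0.009, -0.0004, 0], [0, -0.0045, 0.0084, -0.0004, 0], [0, -0.0055, 0.0079, -0.0004, 0], [0, -0.0064, 0.0072, -0.0004, 0], [0, -0.0072, 0.0063, -0.0004, 0], [0, -0.0079, 0.0054, -0.0004, 0], [0, -0.0085, 0.0045, -0.0004, 0], [0, -0.009, 0.0034, -0.0004, 0], [0, -0.0093, 0.0023, -0.0004, 0], [0, -0.0095, 0.0012, -0.0004, 0], [0, -0.0096, -0.0, -0.0004, 0], [0, -0.0095, -0.0011, -0.0004, 0]]
```

View pics/w2.png

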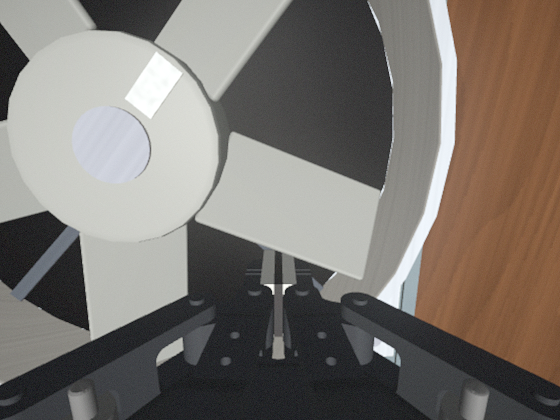

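Call:
{"api": "step_arm", "payload": {"moves": [[0, 0, 0.011, -0.0015, 0], [0, 0.003, 0.009, -0.0015, 0], [0, 0.0025, 0.009, -0.0015, 0], [0, 0.002, 0.0095, -0.0015, 0], [0, 0.001, 0.0095, -0.001, 0], [0, 0, 0.0095, -0.001, 0], [0, -0.001, 0.0095, -0.001, 0], [0, -0.0025, 0.0095, -0.001, 0], [0, -0.0035, 0.009, -0.001, 0], [0, -0.0045, 0.0085, -0.001, 0], [0, -0.0055, 0.008, -0.001, 0]]}}

```text
t: 5.88
tool_pos: [0.5875, 0.2168, 0.1159]
tool_rot: [2.083, 2.325, 0.024]
contact_force: [-0.1, 0.1, 0.3]
opening: -0.0003
```

```bash
python3 arc.py .08 20 0.12
```

```text
ang 43.41050035095773 r 0.08330784339168824 0.1158849449900788
[[0, -0.0094, 0.0043, 0.0003, 0], [0, -0.0077, 0.0057, 0.0003, 0], [0, -0.0084, 0.0047, 0.0003, 0], [0, -0.0089, 0.0037, 0.0003, 0], [0, -0.0092, 0.0025, 0.0003, 0], [0, -0.0095, 0.0015, 0.0003, 0], [0, -0.0096, 0.0003, 0.0003, 0], [0, -0.0095, -0.0008, 0.0003, 0], [0, -0.0094, -0.002, 0.0003, 0], [0, -0.0091, -0.0031, 0.0003, 0], [0, -0.0087, -0.0041, 0.0003, 0], [0, -0.008, -0.0052, 0.0003, 0], [0, -0.0075, -0.006, 0.0003, 0], [0, -0.0066, -0.007, 0.0003, 0], [0, -0.0058, -0.0076, 0.0003, 0], [0, -0.0048, -0.0084, 0.0003, 0], [0, -0.0037, -0.0088, 0.0003, 0], [0, -0.0027, -0.0092, 0.0003, 0], [0, -0.0016, -0.0095, 0.0003, 0], [0, -0.0004, -0.0095, 0.0003, 0]]
```

Call:
{"api": "step_arm", "payload": {"moves": [[0, -0.008, 0.005, 0.004, 0], [0, -0.008, 0.0055, 0.002, 0], [0, -0.0085, 0.0045, 0.001, 0], [0, -0.009, 0.0035, 0.001, 0], [0, -0.009, 0.0025, 0.001, 0], [0, -0.0095, 0.0015, 0.001, 0], [0, -0.0095, 0.0005, 0.001, 0], [0, -0.0095, -0.001, 0.001, 0], [0, -0.0095, -0.002, 0.001, 0], [0, -0.009, -0.003, 0.001, 0]]}}

```text
t: 7.12
tool_pos: [0.4915, 0.2354, 0.131]
tool_rot: [2.082, 2.326, 0.025]
contact_force: [0.9, 0.3, 0.6]
opening: 0.0002
```

```bash
python3 arc.py .08 20 0.12
```

```text
ang 115.07304084946882 r 0.08377971940290194 0.1309987103149076
[[0, -0.0068, -0.008, -0.0004, 0], [0, -0.0079, -0.0056, -0.0004, 0], [0, -0.0071, -0.0064, -0.0004, 0], [0, -0.0062, -0.0073, -0.0004, 0], [0, -0.0054, -0.0079, -0.0004, 0], [0, -0.0044, -0.0086, -0.0004, 0], [0, -0.0033, -0.009, -0.0004, 0], [0, -0.0022, -0.0093, -0.0004, 0], [0, -0.0011, -0.0095, -0.0004, 0], [0, 0.0001, -0.0096, -0.0004, 0], [0, 0.0012, -0.0095, -0.0004, 0], [0, 0.0023, -0.0093, -0.0004, 0], [0, 0.0035, -0.009, -0.0004, 0], [0, 0.0045, -0.0085, -0.0004, 0], [0, 0.0054, -0.0079, -0.0004, 0], [0, 0.0064, -0.0071, -0.0004, 0], [0, 0.0072, -0.0064, -0.0004, 0], [0, 0.0079, -0.0054, -0.0004, 0], [0, 0.0085, -0.0045, -0.0004, 0], [0, 0.009, -0.0034, -0.0004, 0]]
```

Call:
{"api": "step_arm", "payload": {"moves": [[0, -0.007, -0.0065, -0.003, 0], [0, -0.0075, -0.0055, -0.002, 0], [0, -0.007, -0.0065, -0.001, 0], [0, -0.006, -0.0075, -0.001, 0], [0, -0.005, -0.008, -0.001, 0], [0, -0.004, -0.0085, -0.0005, 0], [0, -0.003, -0.009, -0.0005, 0], [0, -0.002, -0.0095, -0.0005, 0], [0, -0.001, -0.0095, 0, 0], [0, 0, -0.0095, 0, 0], [0, 0.0015, -0.0095, 0, 0]]}}

```text
t: 8.5
tool_pos: [0.4472, 0.1396, 0.121]
tool_rot: [2.083, 2.325, 0.026]
contact_force: [1.1, -0.1, 0.9]
opening: 0.0004
```

```bash
python3 arc.py .08 20 0.12
python3 - <<'E'
from look import *
shot('wrist','w3')
E
```

```text
ang -165.99040151268696 r 0.08228859094634083 0.1209654588248303
[[0, 0.0051, -0.0086, 0.0001, 0], [0, 0.0039, -0.0087, 0.0001, 0], [0, 0.005, -0.0082, 0.0001, 0], [0, 0.0059, -0.0076, 0.0001, 0], [0, 0.0068, -0.0068, 0.0001, 0], [0, 0.0076, -0.0059, 0.0001, 0], [0, 0.0082, -0.005, 0.0001, 0], [0, 0.0087, -0.004, 0.0001, 0], [0, 0.0091, -0.0029, 0.0001, 0], [0, 0.0095, -0.0017, 0.0001, 0], [0, 0.0095, -0.0007, 0.0001, 0], [0, 0.0096, 0.0005, 0.0001, 0], [0, 0.0095, 0.0017, 0.0001, 0], [0, 0.0092, 0.0028, 0.0001, 0], [0, 0.0087, 0.0038, 0.0001, 0], [0, 0.0083, 0.0049, 0.0001, 0], [0, 0.0076, 0.0058, 0.0001, 0], [0, 0.0069, 0.0068, 0.0001, 0], [0, 0.006, 0.0074, 0.0001, 0], [0, 0.0051, 0.0082, 0.0001, 0]]
```

View pics/w3.png

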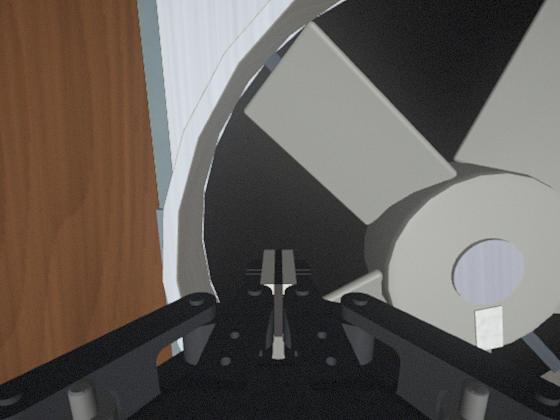

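Call:
{"api": "step_arm", "payload": {"moves": [[0, 0.004, -0.0085, 0, 0], [0, 0.004, -0.0085, 0, 0], [0, 0.005, -0.008, 0, 0], [0, 0.006, -0.0075, 0, 0], [0, 0.007, -0.007, 0, 0], [0, 0.0075, -0.006, -0.0005, 0], [0, 0.008, -0.005, -0.0005, 0], [0, 0.0085, -0.004, -0.0005, 0], [0, 0.009, -0.003, -0.0005, 0], [0, 0.0095, -0.0015, -0.0005, 0]]}}

```text
t: 9.8
tool_pos: [0.5204, 0.0753, 0.1179]
tool_rot: [2.084, 2.325, 0.024]
contact_force: [0.2, 0.3, 0.7]
opening: 0.0003
```

```bash
python3 arc.py .08 20 0.12
```

```text
ang -94.45292146509466 r 0.08447264407566712 0.11791835890059132
[[0, 0.0099, 0.0043, 0.0002, 0], [0, 0.0096, 0.001, 0.0002, 0], [0, 0.0093, 0.0021, 0.0002, 0], [0, 0.0091, 0.0032, 0.0002, 0], [0, 0.0086, 0.0043, 0.0002, 0], [0, 0.008, 0.0053, 0.0002, 0], [0, 0.0073, 0.0062, 0.0002, 0], [0, 0.0065, 0.007, 0.0002, 0], [0, 0.0057, 0.0077, 0.0002, 0], [0, 0.0046, 0.0084, 0.0002, 0], [0, 0.0037, 0.0089, 0.0002, 0], [0, 0.0025, 0.0093, 0.0002, 0], [0, 0.0014, 0.0094, 0.0002, 0], [0, 0.0003, 0.0096, 0.0002, 0], [0, -0.0009, 0.0096, 0.0002, 0], [0, -0.002, 0.0094, 0.0002, 0], [0, -0.0031, 0.009, 0.0002, 0], [0, -0.0042, 0.0087, 0.0002, 0], [0, -0.0052, 0.008, 0.0002, 0], [0, -0.0061, 0.0074, 0.0002, 0]]
```

Call:
{"api": "step_arm", "payload": {"moves": [[0, 0.0095, 0.003, 0.001, 0], [0, 0.0095, 0.001, 0, 0], [0, 0.0095, 0.002, 0, 0], [0, 0.009, 0.003, 0, 0], [0, 0.0085, 0.0045, 0, 0], [0, 0.0075, 0.0055, 0, 0], [0, 0.007, 0.006, 0, 0], [0, 0.006, 0.007, 0, 0], [0, 0.0055, 0.0075, 0, 0], [0, 0.003, 0.005, 0, 0], [0, 0.0015, 0.0025, 0, 0], [0, 0, 0, 0, 0]]}}

```text
t: 11.3
tool_pos: [0.6028, 0.1263, 0.1188]
tool_rot: [2.082, 2.326, 0.023]
contact_force: [-0.8, 0.1, 0.8]
opening: -0.0002
```

```bash
python3 arc.py .08 2 0.12
python3 - <<'E'
from look import *
shot('wrist','w4')
E
```

```text
ang -23.616938312133705 r 0.08277796371306914 0.11875073787651182
[[0, 0.0008, 0.0101, 0.0016, 0], [0, 0.0022, 0.0094, 0.0016, 0]]
```

View pics/w4.png

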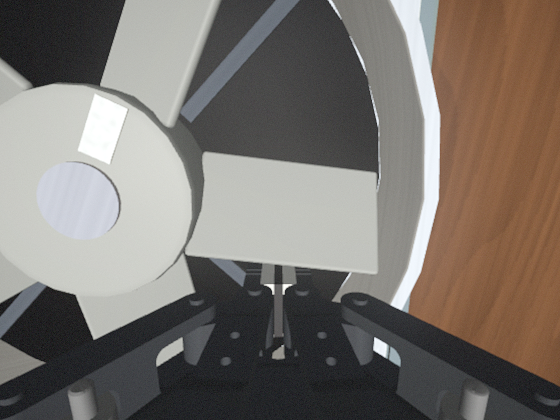

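Call:
{"api": "step_arm", "payload": {"moves": [[0, -0.005, -0.011, 0, 0], [0, 0, 0, 0.03, 0], [0, 0, 0, 0.05, 0], [0, 0, 0, 0.04, 0], [0.6, -0.02, -0.053, 0, 0], [0.6, -0.02, -0.053, 0, 0], [0.6, -0.02, -0.053, 0, 0], [0.6, -0.02, -0.053, 0, 0], [0.6, -0.02, -0.053, 0, 0], [0.6, 0, 0, 0, 0]]}}

```text
t: 12.6
tool_pos: [0.4883, -0.1636, 0.243]
tool_rot: [2.083, 2.318, 0.02]
contact_force: [0.6, 0.1, 0.5]
opening: 0.0509
```

Run:
```python
from look import *
p=shot('wrist','w5');print(p['obs']['tool_pos'],p['obs']['contact_force'])
for q in ['shutter_knob','shutter']: print(ctrl.spot_in(p,q))
p=shot('top','t5')
```

```text
[ 0.48832718 -0.16362787  0.24301131] [0.64970082 0.13092812 0.46492744]
[{'bbox': [223.1, 0.0, 361.4, 223.6], 'p': 0.64}]
[{'bbox': [222.8, 0.6, 358.1, 222.8], 'p': 0.61}]
```

View pics/w5.png

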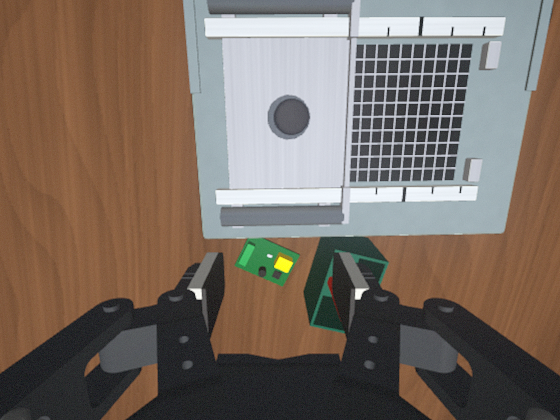

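View pics/t5.png

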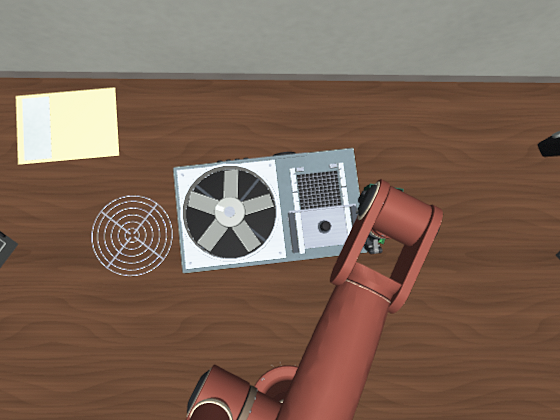

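Run:
```python
from look import *
im=cv2.imread('pics/w5.png');g=cv2.resize(im[0:210,180:510],None,fx=2.4,fy=2.4,interpolation=cv2.INTER_CUBIC);cv2.imwrite('pics/w5z.png',g)
p=pickle.load(open('w5.pkl','rb'))
print('knob',wray(p,292,117,.15))
e1,e2=wray(p,355,20,.113),wray(p,347,185,.113);m1,m2=wray(p,421,26,.11),wray(p,404,194,.11)
print(e1,e2,m1,m2, (e1+e2)/2,(m1+m2)/2,np.hypot(*((m1+m2)/2-(e1+e2)/2)[:2]))
d=e1-e2;print(np.degrees(np.arctan2(-d[0],d[1])));d=m1-m2;print(np.degrees(np.arctan2(-d[0],d[1])))
```

```text
knob [ 0.49306216 -0.09174238  0.15      ]
[ 0.5344975  -0.01628137  0.113     ] [ 0.54950204 -0.14191976  0.113     ] [ 0.58665418 -0.01361894  0.11      ] [ 0.60205846 -0.1452338   0.11      ] [ 0.54199977 -0.07910056  0.113     ] [ 0.59435632 -0.07942637  0.11      ] 0.05235756294514368
6.810373686282544
6.675564136657096
```

View pics/w5z.png

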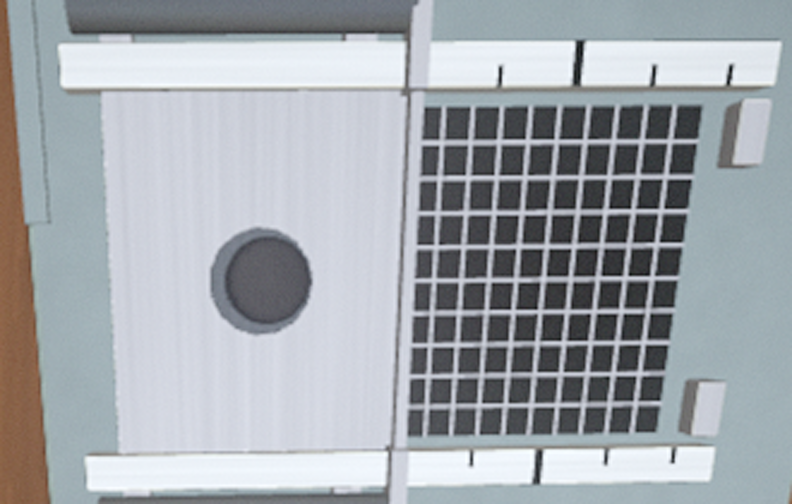

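Call:
{"api": "step_arm", "payload": {"moves": [[0.6, 0.002, 0.04, 0, 0], [0.6, 0.003, 0.036, 0, 0], [0.6, 0, 0, 0, 0], [0.6, 0, 0, -0.04, 0], [0.6, 0, 0, -0.03, 0], [0.6, 0, 0, 0, 0]]}}

```text
t: 13.55
tool_pos: [0.4973, -0.0759, 0.1721]
tool_rot: [2.059, 2.338, 0.023]
contact_force: [-0.4, -0.5, 0.5]
opening: 0.0512
```

Call:
{"api": "step_arm", "payload": {"moves": [[0.6, -0.004, -0.011, -0.005, 0], [0.6, 0, 0, 0, 0], [0.6, 0, 0, -0.025, 0], [0.6, 0, 0, -0.015, 0], [0.6, 0, 0, -0.005, 0], [0.6, 0, 0, 0, 0]]}}

```text
t: 14.3
tool_pos: [0.4972, -0.0899, 0.1279]
tool_rot: [2.052, 2.329, 0.029]
contact_force: [1.0, -0.2, -1.2]
opening: 0.0512
```

Run:
```python
from look import *
p=shot('wrist','w6');print(p['obs']['tool_pos'],p['obs']['contact_force'])
```

```text
[ 0.49715701 -0.08991336  0.12788292] [ 0.97741823 -0.21467754 -1.21642501]
```

View pics/w6.png

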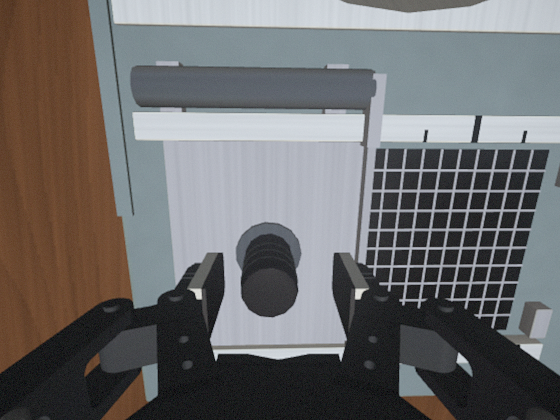

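Run:
```python
from look import *
p=pickle.load(open('w6.pkl','rb'))
print('knob',wray(p,270,287,.15))
print('washer',wray(p,268,250,.109))
R=Ro.from_rotvec(p['obs']['tool_rot']).as_matrix();print('z',R[:,2],'y',R[:,1])
```

```text
knob [ 0.49290006 -0.08778699  0.15      ]
washer [ 0.49252488 -0.08873917  0.109     ]
z [ 0.04011186 -0.01059669 -0.999139  ] y [0.99128178 0.12602093 0.03845986]
```

Call:
{"api": "step_arm", "payload": {"moves": [[0.6, -0.004, 0.002, -0.006, 0], [0.6, 0, 0, -0.005, 0], [0.6, 0, 0, 0, 0], [0, 0, 0, 0, 0], [0, 0, 0, 0, 0], [0, 0, 0, 0, 0], [0, 0, 0, 0, 0]], "newtons": 70}}

```text
t: 15.22
tool_pos: [0.493, -0.088, 0.1182]
tool_rot: [2.051, 2.33, 0.026]
contact_force: [2.2, 0.6, 0.8]
opening: 0.0232
```

Call:
{"api": "step_arm", "payload": {"moves": [[0, 0.006, 0.0007, 0, 0], [0, 0.006, 0.0007, 0, 0], [0, 0.006, 0.0007, 0, 0], [0, 0.006, 0.0007, 0, 0], [0, 0.006, 0.0007, 0, 0], [0, 0.005, 0.0006, 0, 0], [0, 0.004, 0.0005, 0, 0], [0, 0, 0, 0, 0]]}}

```text
t: 16.23
tool_pos: [0.524, -0.0844, 0.1183]
tool_rot: [2.066, 2.344, -0.004]
contact_force: [-8.1, -0.0, 3.8]
opening: 0.0234
```

Run:
```python
from look import *
p=shot('wrist','w7');print(p['obs']['tool_pos'],p['obs']['contact_force'])
p=shot('top','t7')
im=cv2.imread('pics/w7.png');cv2.imwrite('pics/w7z.png',cv2.resize(im[0:380,100:],(0,0),fx=1.55,fy=1.55,interpolation=cv2.INTER_CUBIC))
```

```text
[ 0.52404494 -0.08435694  0.11826191] [-8.05788653 -0.00982072  3.76952637]
```

View pics/w7z.png

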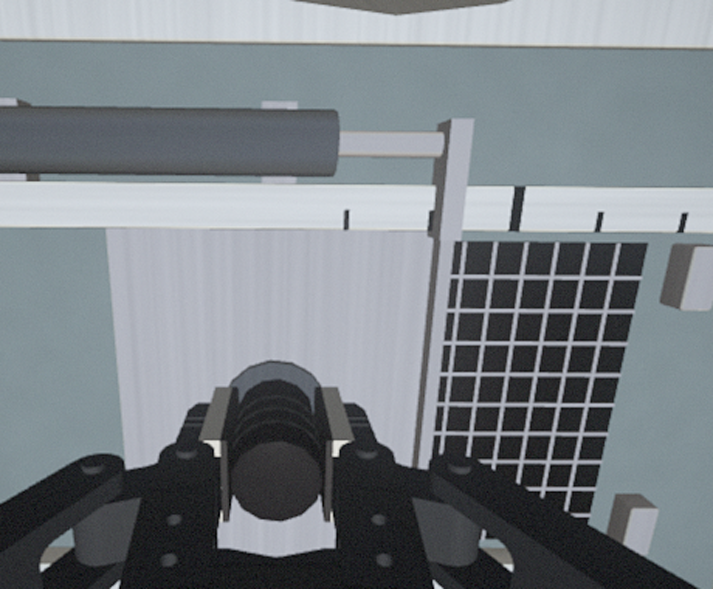

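Call:
{"api": "step_arm", "payload": {"moves": [[0, 0.006, 0.0007, 0, 0], [0, 0.006, 0.0007, 0, 0], [0, 0.005, 0.0006, 0, 0]]}}

```text
t: 16.7
tool_pos: [0.5384, -0.0826, 0.1183]
tool_rot: [2.07, 2.347, -0.011]
contact_force: [-11.6, 0.1, 5.2]
opening: 0.0234
```

Run:
```python
from look import *
p=shot('wrist','w8');print(p['obs']['tool_pos'],p['obs']['contact_force'])
im=cv2.imread('pics/w8.png');cv2.imwrite('pics/w8z.png',cv2.resize(im[40:200,330:530],(0,0),fx=3.7,fy=3.7,interpolation=cv2.INTER_CUBIC))
p=shot('top','t8');print(ctrl.get_obs()['tool_pos'])
p=shot('side','s8')
im=cv2.imread('pics/t8.png');cv2.imwrite('pics/t8z.png',cv2.resize(im[140:270,270:390],(0,0),fx=4.5,fy=4.5,interpolation=cv2.INTER_CUBIC))
```

```text
[ 0.53839293 -0.08264752  0.11825729] [-11.5979751    0.05680801   5.2126576 ]
[ 0.5387312  -0.08263239  0.11826991]
```

View pics/w8z.png

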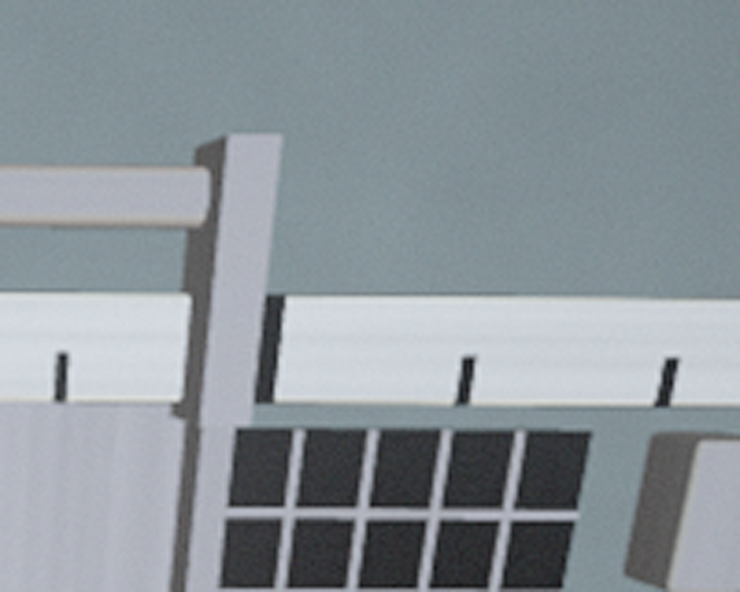

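View pics/t8z.png

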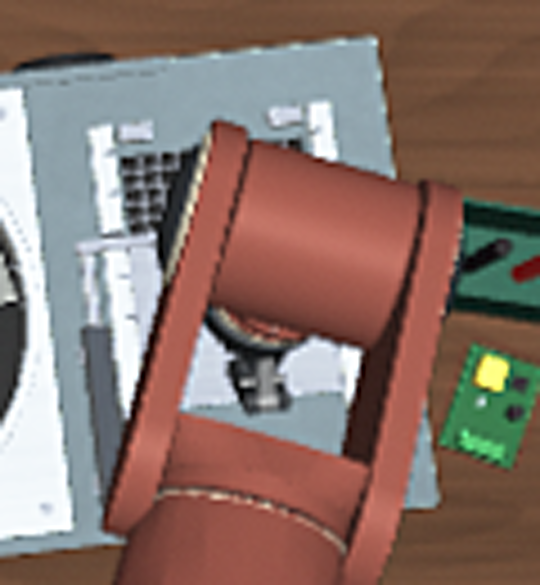

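```bash
cat > gap.py <<'E'
from look import *
def gap(p,edge,line):
    e=wray(p,*edge,.113);l=wray(p,*line,.11);d=l-e;return (d[0]*.9935+d[1]*.114)*1000,e,l
E
python3 - <<'E'
from gap import *
p=pickle.load(open('w8.pkl','rb'))
Z=lambda u,v:(330+(u+.5)/3.7-.5,40+(v+.5)/3.7-.5)
print(gap(p,Z(257,380),Z(265,380)))
a=wray(p,*Z(61,380),.11);b=wray(p,*Z(467,380),.11);c=wray(p,*Z(667,380),.11);print(a,b,c,np.linalg.norm(b-a),np.linalg.norm(c-b))
E
```

```text
(np.float64(2.1054170040330824), array([ 0.58489714, -0.01703725,  0.113     ]), array([ 0.58700948, -0.01697753,  0.11      ]))
[ 0.56204737 -0.02012217  0.11      ] [ 0.61174581 -0.01386133  0.11      ] [ 0.63625582 -0.01077364  0.11      ] 0.05009124019194117 0.024703737330128067
```

Call:
{"api": "step_arm", "payload": {"moves": [[0, 0.003, 0.0003, 0, 0], [0, 0.001, 0.0001, 0, 0]]}}

```text
t: 17.1
tool_pos: [0.5403, -0.0824, 0.1179]
tool_rot: [2.074, 2.35, -0.016]
contact_force: [-10.7, -1.3, 4.8]
opening: 0.0229
```

Run:
```python
from look import *
for i in range(4): print(ctrl.get_obs()['tool_pos'],ctrl.get_obs()['t']); p=shot('wrist','w9')
im=cv2.imread('pics/w9.png');cv2.imwrite('pics/w9z.png',cv2.resize(im[40:200,330:530],(0,0),fx=3.7,fy=3.7,interpolation=cv2.INTER_CUBIC))
```

```text
[ 0.54033043 -0.08241679  0.11790393] 17.1
[ 0.54031678 -0.08241604  0.11789555] 17.15
[ 0.54030134 -0.08239885  0.11787528] 17.2
[ 0.54027607 -0.08242213  0.11788053] 17.25
```

View pics/w9z.png

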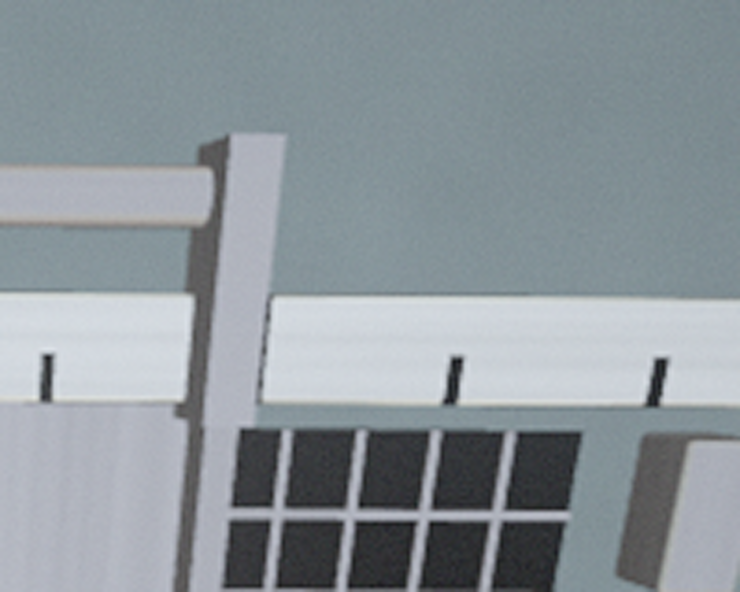

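Run:
```python
from gap import *
p=pickle.load(open('w9.pkl','rb'))
Z=lambda u,v:(330+(u+.5)/3.7-.5,40+(v+.5)/3.7-.5)
print(gap(p,Z(260,380),Z(252,380)))
```

```text
(np.float64(0.12640419788002008), array([ 0.58691164, -0.01677358,  0.113     ]), array([ 0.58706009, -0.01695851,  0.11      ]))
```

Call:
{"api": "step_arm", "payload": {"moves": [[0, 0, 0, 0, 0], [0, 0, 0, 0, 0]]}}

```text
t: 17.55
tool_pos: [0.5382, -0.0827, 0.1179]
tool_rot: [2.077, 2.352, -0.021]
contact_force: [-9.1, -0.9, 5.4]
opening: 0.0234
```

Run:
```python
from gap import *
p=shot('wrist','w10');print(ctrl.get_obs()['tool_pos'])
im=cv2.imread('pics/w10.png');cv2.imwrite('pics/w10z.png',cv2.resize(im[100:160,330:530],(0,0),fx=4,fy=4,interpolation=cv2.INTER_CUBIC))
```

```text
[ 0.53814547 -0.08265348  0.11786817]
```

View pics/w10z.png

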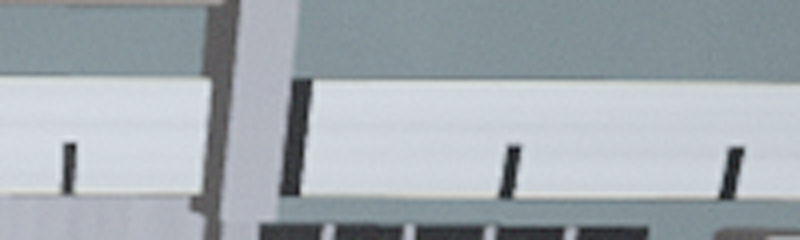

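Call:
{"api": "step_arm", "payload": {"moves": [[0, 0.003, 0.0003, 0, 0], [0, 0.0013, 0.0001, 0, 0]]}}

```text
t: 17.85
tool_pos: [0.5403, -0.0824, 0.1179]
tool_rot: [-2.079, -2.353, 0.027]
contact_force: [-11.6, -0.4, 5.8]
opening: 0.0234
```

Run:
```python
from gap import *
for i in range(6): p=shot('wrist','w11');print(p['obs']['tool_pos'],p['obs']['contact_force'])
im=cv2.imread('pics/w11.png');cv2.imwrite('pics/w11z.png',cv2.resize(im[40:200,330:530],(0,0),fx=3.7,fy=3.7,interpolation=cv2.INTER_CUBIC))
```

```text
[ 0.54028143 -0.0823901   0.11791544] [-11.57386245  -0.38395367   5.84834859]
[ 0.54033099 -0.08235999  0.1179102 ] [-10.68559352  -0.07714101   5.62059291]
[ 0.5403416  -0.0823706   0.11793264] [-11.06462076  -0.77812      5.58759927]
[ 0.54033994 -0.08236905  0.11791412] [-11.01655539  -1.01496061   5.31795913]
[ 0.54033677 -0.08236384  0.11791343] [-10.3881395   -0.9401503    5.86915839]
[ 0.54034291 -0.08238635  0.1179241 ] [-9.66009784 -1.63675621  6.16921252]
```

View pics/w11z.png

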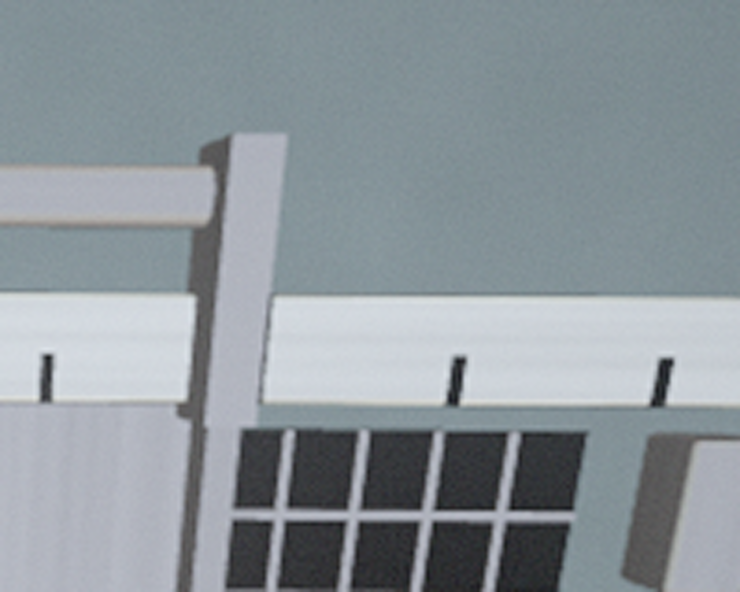

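Run:
```python
from look import *
p=shot('top','t12')
print(ctrl.get_obs()['tool_pos']);print(ctrl.finish_job());print(ctrl.get_obs()['tool_pos'],ctrl.get_obs()['t'])
```

```text
[ 0.5403205  -0.08238302  0.11787892]
the job is handed in; nothing more can be done
None
the job is handed in; nothing more can be done
```

View pics/t12.png

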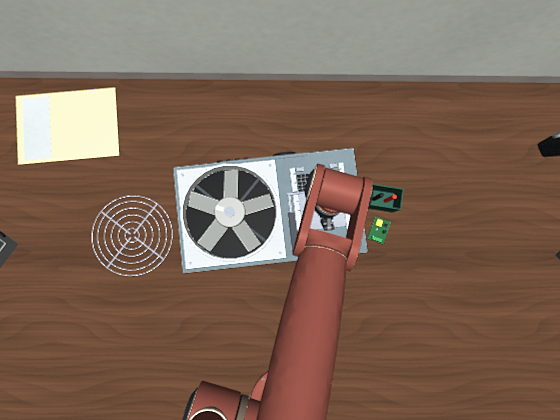

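I turned the rotor anticlockwise by hand, about 415° in total at roughly 1 rad/s. I pushed it with the closed fingers, then backed off the blade before lifting out. After that I gripped the shutter knob with 70 N, slid the shutter to half travel, and handed the job in at about 18 s while still holding it.

**Shutter position:** by the wrist camera, the leading edge was within about 0.2 mm of the long middle line. The pose stayed still for 0.3 s, and the arm was pushing about 11 N, which matches the springs at half travel. The arm itself recorded only about 47.6 mm of travel, less than the 50 mm expected. I trusted the line reading instead, because the tool tilted slightly under load.

**During the job:** the shutter crept back about 2 mm at one point while I checked it with no-move rows. I pushed it back to the line before handing in.

**Other things:** the last top picture shows the guard, circuit board and lead box where they were.

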